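# Scan the batch, then press the label holder home behind the rack lip

### The arm

A 6-joint arm with a two-finger parallel gripper is mounted at the origin on the work surface. World frame = base frame: x ahead of the robot, y to its left, z up, the work surface at z = 0. Lengths are in m, angles in rad, forces in N, time in s.
With the tool pointing down it reaches from about 0.3 to 0.875 m from the base axis. Payload 6.4 kg.
Tool frame: the origin (TCP) lies between the finger pads; the fingertips stand 11 mm ahead of it and the grasp point (between the pads) lies 8 mm behind it; z points along the fingers, y is the line along which they close (so a half turn about z gives the same grasp; the last joint's range is limited). The gripper opens to 85 mm and grips with 20 to 120 N. Pads are 22 mm wide; open, the fingers measure 114 mm over their backs; the gripper's body (76 mm by 85 mm) begins 54 mm behind the grasp point. The pads swing forward as they close: fully open they stand 13 mm farther back than shut.
Start: joints at [0.939, 0.181, 1.607, -0, 1.354, -0.206], TCP at [0.237, 0.524, 0.242] pointing down, gripper open.
Joint ranges: [-2.99, 2.99], [-0.89, 2.07], [0.3, 2.58], [-1.14, 4.28], [0, 2.63], [-3.12, 3.12]. Speed limits (rad/s): [2.57, 2.57, 3.01, 3.14, 3.14, 3.14].

### API

Orientations are given as a unit quaternion [x, y, z, w].
In Python, from rig import manip, cams gives the robot as it stands.
- The arm moves only by the tool play_rows, never from a script. Its argument "increments" is one flat list of numbers, 4 for each row, row after row: the shift along the tool's x, y, z normalised to -1 to 1, where 1 is 0.15 m, then the turn about the tool's z normalised to -1 to 1, where 1 is 4 degrees. In form: [dx, dy, dz, roll, dx, dy, dz, roll, ...]. A call has 1 to 8 rows; each row shifts and turns the commanded pose from where the row before left it, along the tool's axes as they then stand; what a row does not reach is not made up. A row lasts 1/8 s, in which the tool goes at most 62.5 mm and 10.7 degrees, less where a joint would pass 70% of its speed; a pose out of reach is approached as far as the arm can. A call with a number of a shift or a turn outside -1 to 1 is refused whole. A call with a gripper value outside its range is refused whole. "hand" is the finger opening in mm, from 0 to 85.4, set as the call begins (left out, the last holds). The fingers move at their own pace and stop on an object; "squeeze" is the grip in N (left out, the last holds). Time passes only in rows, so rows that do not move let the fingers close. It gives the time, the measured TCP pose, the force, the opening and the grip force at its end, in the units of the state.
- manip.observe(): the state, without advancing time (a new reading comes with each control period).
- cams.grab_frame(name): name is "side" or "top"; returns a dict with "img" (400x640x3 uint8, blue, green, red), "range_z" (400x640 float32, m along the optical axis (not along the pixel's ray), 0 where there is no reading), "K" (3x3 intrinsics, pixels), "R" (3x3) and "t" (3): a world point X has camera coordinates R X + t. Camera axes: x right, y down, z forward; pixel columns grow to the right and rows downward; lengths in m; the calibration is good to about 2 mm. A picture is of the moment at which its call begins.
- manip.finish_job(): hands the job in; it is judged then, once.
The state is a dict: "t": time; "q": joint angles; "qd": joint speeds; "effort": joint torques, N m; "ee_pos": TCP position; "orientation": TCP orientation; "force": force on the tool from outside, world axes, zero at the start; "torque": the same for the moment, N m; "grip_width": finger opening in m; "grip_force": force on a finger pad.
Only numpy, scipy, OpenCV 4.12 (cv2) and the standard library are available. Lean on these libraries where they do the work, as an engineer would, in place of code of your own. Each camera call takes 0.05 s, during which the arm holds its last target. There are 200 camera calls.

### The job

Log this batch of bearing rings: squeeze the trigger of the scanner clamped on its stand right in and let it spring back. Then take the white label holder by its upright tab, slide it nose first along the ledge of the ring rack and in behind the overhanging lip, and push it against the sprung catch until it is fully home; finish while still holding it pressed home, because the catch pushes it out again when let go. Leave the other loose things on the bench where they are.

Things in the scene. Friction and masses are not known exactly. Their poses are not given: they have to be found in the camera images.
- rack: Low grey fixed rack, left or right of the middle, turned up to 0.25 rad. Origin on the bench below the solid stop; x = push-in direction (away from the robot), z up. A flat ledge, top at z = 25 mm, runs from x = -92 mm to the stop at x = 0, y from -85 to 85 mm. Behind it from x = 8 mm a tray of small fixed rings, up to z = 69 mm, ends at x = 130 mm.
- rack_lip (a point): Middle of the front edge of the rack's overhanging aluminium lip, at rack (-24.5, 0, 39.5) mm, same axes. The lip covers the ledge from there to the stop; its underside is 11 mm above the ledge, its top at z = 42 mm. Under it, from rack x = -22 mm, cheeks at both ends leave an opening 110 mm wide, centred on y = 0.
- catch (a joint): Dark sprung bar (60 mm wide, 8 mm high) on the ledge under the rack's lip, pushed in along rack x: 0 = out (face at rack x = -10 mm), 0.010 m = fully in (face level with the solid stop, x = 0). Its spring resists with 3 N at first touch, 9 N fully in; then the solid stop takes the push and force rises steeply. Let go, it pushes the holder back out.
- scanner: Grey hand scanner clamped head-down on a fixed stand (base 130 x 110 mm), on the other side from the rack, turned up to 0.25 rad. Origin on the bench, centre of the base, z up. Its upright grip spans z = 84 to 176 mm (stub to 182), x = -13 to 15 mm, y = -17 to 17 mm; the head below reaches z = 88 mm (97 at the trigger's foot). Trigger on the grip's -x side.
- trigger (a joint): Trigger on the grip's -x side, hinged at its foot about scanner y, at scanner x = -33, z = 95 mm. 0 = released (upright, 52 mm over trigger and grip), 0.22 rad = squeezed right in to its stop (top moves to the grip; 41 mm over both at z = 150 mm). Its spring resists with 3 N at z = 150 mm at first, 9 N right in, and returns it.
- trigger_pad (a point): Point on the outer (-x) face of the black trigger paddle (22 mm wide, 8 mm thick, from z = 96 to 170 mm), 55 mm above its hinge: at scanner (-37, 0, 150) mm when released.
- holder_tab (a point): Loose label holder, about 80 g, flat on the bench: white plate 70 (x) by 90 (y) by 6 mm, paper label on top, with an upright white tab 10 mm thick (x), 40 mm wide (y), its top 48 mm above the plate's underside. This point is the tab's centre, 27 mm above the underside. x points from tab to nose (the edge that goes in first), z up. Rear edge 18 mm behind this point.
- holder_nose (a point): Middle of the label holder's nose edge, 52 mm ahead (x) of the tab's centre and 3 mm above the plate's underside; same axes. At rack (0, 0, 28) mm when home.
- ring_big: loose steel ring, 84 mm across, 30 mm high; to be left alone. Origin at the middle of its underside
- ring_small: loose steel ring, 56 mm across, 26 mm high; to be left alone. Origin at the middle of its underside
- ring_mid: loose ring, 68 mm across, 24 mm high, with ring_mid2 on top; to be left alone. Origin at the middle of its underside
- ring_mid2: loose ring, 66 mm across, 24 mm high, lying on ring_mid; to be left alone. Origin at the middle of its underside
- oil: small oil bottle, 44 mm across, 110 mm high; to be left alone. Origin at the middle of its underside
- wrench: open wrench lying on the bench; to be left alone. Origin at the middle of its underside, along x
- cup: metal cup, 72 mm across, 70 mm high; to be left alone. Origin at the middle of its underside
There are look-alikes about, which are no part of the job. Leave any turquoise look-alike of the part that bears holder_tab alone.

How it is judged:
By the outcome, as a careful person would: the job done as asked, in the order asked, and still so for the second after the job is handed in, while the arm keeps its last pose, push and grip.
It also fails if it takes over 48 s, if anything falls off the work surface, if the arm or the gripper's body presses on something with over 40 N, if the wrist force passes 120 N, or if a joint passes its speed limit or range.

## Working session

There is one attempt and no reset: what is moved stays moved. The work goes in short steps, Python scripts to look and compute and a tool call to move; the robot and the scene stay as the last step left them, time stands still between calls to the robot, and variables do not carry over. Pictures are saved under pics/ and viewed, at most 10 in all, crops included, and the job is handed in when it is done.

Besides the shell and the picture viewer there is one more tool, called after "Call:" as a command line: name --argument value ..., lists and objects as JSON in quotes. play_rows: Moves the arm, as the interface text tells. Scaled input: -1 to 1 covers 0.15 m each way for a shift and 4 degrees each way for a turn. Its arguments: {"type":"object","properties":{"increments":{"type":"array","items":{"type":"number","minimum":-1,"maximum":1}},"hand":{"type":"number"},"squeeze":{"type":"number"}},"required":["increments"]}

```bash
mkdir -p pics; ls; cat > h.py <<'E'
import numpy as np,cv2
from rig import manip,cams
def grab(n,tag):
    f=cams.grab_frame(n); np.savez(f'pics/{tag}.npz',**f); cv2.imwrite(f'pics/{tag}.png',f['img']); return f
def load(tag): return np.load(f'pics/{tag}.npz')
def world(f,u,v,z=None):
    """pixel -> world by depth, or on plane z"""
    K,R,t=f['K'],f['R'],f['t']
    d=np.linalg.solve(K,[u,v,1.]); c=-R.T@t; r=R.T@d
    s=f['range_z'][int(round(v)),int(round(u))] if z is None else (z-c[2])/r[2]
    return c+s*r
def pix(f,X):
    p=f['K']@(f['R']@np.array(X)+f['t']); return p[:2]/p[2]
E
python3 - <<'E'
from h import *
a=grab('top','t0');b=grab('side','s0')
o=manip.observe();print(o['t'],o['ee_pos'],o['orientation'],o['grip_width'],o['force'])
for f in(a,b):print(f['K'],-f['R'].T@f['t'])
E
```

```text
pics
0.1 [0.2372029  0.52325458 0.24146453] [ 2.11316596e-01  9.77417326e-01 -7.51661849e-04 -3.20828842e-04] 0.085688292174166 [ 0.41321342 -0.14047587 -0.13891229]
[[397.36434168   0.         318.18397103]
 [  0.         397.36434168 199.44135056]
 [  0.           0.           1.        ]] [ 0.48934844 -0.01156144  1.37358655]
[[473.74203363   0.         312.89251825]
 [  0.         473.74203363 200.43352047]
 [  0.           0.           1.        ]] [ 0.20214652 -1.09667158  0.82475051]
```

View pics/t0.png

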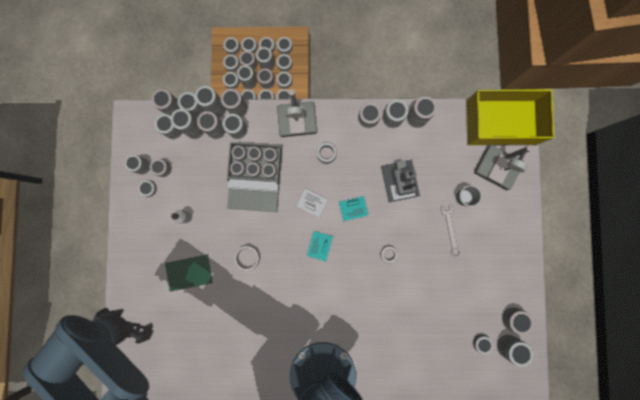

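View pics/s0.png

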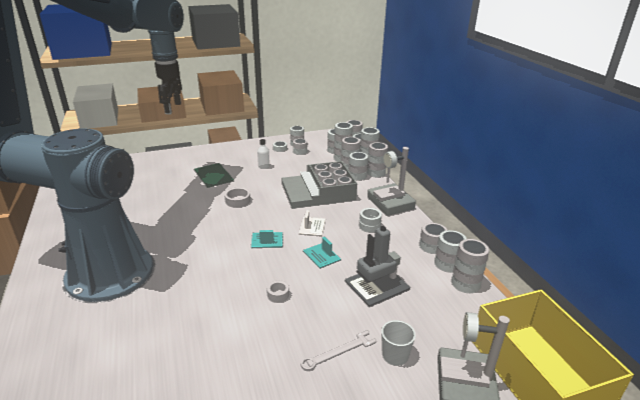

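Top view: the rack is at (254,180), the white holder at (312,203), and its turquoise look-alikes at (354,208) and (320,246). The scanner is at (401,180); the stands that could be mistaken for it are dial gauges at (297,117) and (503,163). I choose the white holder (312,203) and the scanner (401,180), and check both in close crops.

```bash
python3 - <<'E'
from h import *
a=load('t0')['img'];b=load('s0')['img']
cv2.imwrite('pics/t0c.png',cv2.resize(a[135:235,220:430],None,fx=3.8,fy=3.8,interpolation=cv2.INTER_CUBIC))
cv2.imwrite('pics/s0c.png',cv2.resize(b[155:305,270:430],None,fx=4,fy=4,interpolation=cv2.INTER_CUBIC))
E
```

```text
(no output)
```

View pics/t0c.png

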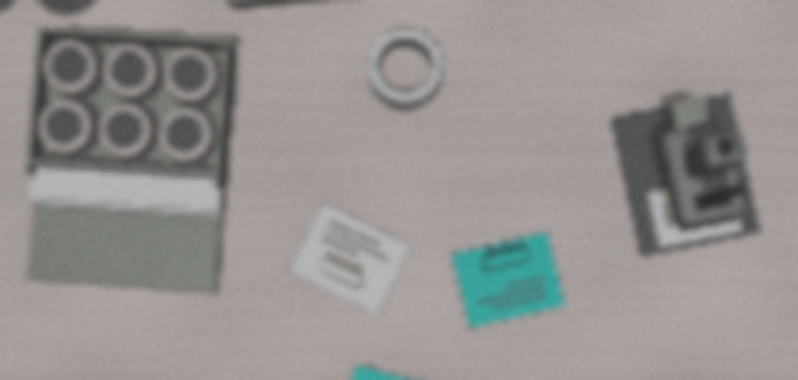

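View pics/s0c.png

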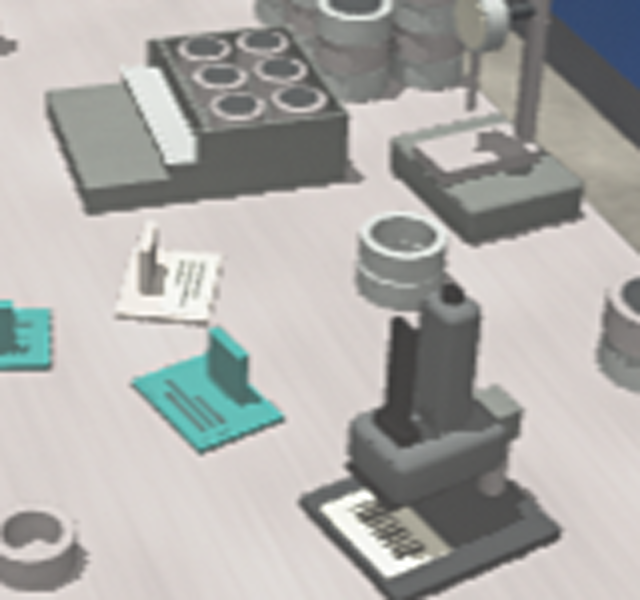

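The crops confirm the choice. Scale is 3.8 from (220,135): ledge front corners (27,278) and (218,292), and white holder corners (325,205), (410,245), (377,312), (292,270) with its tab at (343,272). The scanner base corners are (612,117), (732,95), (760,232), (640,255), and its black trigger faces the robot.

```bash
python3 - <<'E'
from h import *
f=load('t0');s=load('s0')
w=lambda p,z:world(f,220+(p[0]+.5)/3.8-.5,135+(p[1]+.5)/3.8-.5,z)
w2=lambda p,z=None:world(s,270+(p[0]+.5)/4-.5,155+(p[1]+.5)/4-.5,z)
ang=lambda v:np.arctan2(v[1],v[0])
np.set_printoptions(precision=4,suppress=True)
# rack
L,Rr=w((27,278),.025),w((218,292),.025); e=L-Rr;print('rack width',np.linalg.norm(e),'yaw',ang(e)-np.pi/2)
y=ang(e)-np.pi/2;print('rack org',(L+Rr)/2+.092*np.array([np.cos(y),np.sin(y),0]))
tl,tr=w((40,28),.06),w((238,38),.06);e=tl-tr;print('back w',np.linalg.norm(e),'yaw',ang(e)-np.pi/2,(tl+tr)/2)
# side view of rack corners: ledge front near (88,205 z0?) 
print('side rack ledge front R,L',w2((85,190),.025),w2((47,93),.025))
# holder
c=[w(p,.006) for p in((325,205),(410,245),(377,312),(292,270))]
n=(c[0]+c[1])/2;r=(c[2]+c[3])/2;print('holder len',np.linalg.norm(n-r),np.linalg.norm(c[0]-c[1]),'yaw',ang(n-r),ang(c[0]-c[1])-np.pi/2,'nose',n,'tab',r+(n-r)*18/70)
# depth-based tab top
for tag,g in(('t0',f),('s0',s)):
    V,U=np.mgrid[0:400,0:640]
    P=np.stack([U,V,np.ones_like(U)],-1).reshape(-1,3)@np.linalg.inv(g['K']).T*g['range_z'].reshape(-1,1)
    X=(P-g['t'])@g['R']; ok=g['range_z'].ravel()>0
    m=ok&(np.linalg.norm(X[:,:2]-n[:2],axis=1)<.06)&(X[:,2]>.03)&(X[:,2]<.06)
    print(tag,'tab hi',m.sum(),X[m].mean(0) if m.any() else '')
    q=[w(p,.01) for p in((612,117),(732,95),(760,232),(640,255))]; cc=np.mean(q,0)
    m=ok&(np.linalg.norm(X[:,:2]-cc[:2],axis=1)<.09)&(X[:,2]>.165)
    print('scanner top',m.sum(),X[m].mean(0) if m.any() else '',X[m].min(0),X[m].max(0))
    m=ok&(np.linalg.norm(X[:,:2]-cc[:2],axis=1)<.09)&(X[:,2]>.11); print(' grip',m.sum(),X[m].mean(0),X[m].min(0),X[m].max(0))
q=np.array(q);print('scanner',q.mean(0),[np.linalg.norm(q[i]-q[i-1]) for i in range(4)],'yaw',ang(q[0]-q[3]),ang(q[1]-q[2]),ang(q[0]-q[1])-np.pi/2,ang(q[3]-q[2])-np.pi/2)
print('trig top pts side', w2((402,320)), w2((405,330),.17), 'knob',w2((455,292),.182))
o=manip.observe();from scipy.spatial.transform import Rotation as R;print(R.from_quat(o['orientation']).as_matrix())
E
```

```text
rack width 0.17245526180611734 yaw -0.07286273071512639
rack org [0.6449 0.2328 0.025 ]
back w 0.17595312960554857 yaw -0.05398395951316948 [0.7744 0.2213 0.06  ]
side rack ledge front R,L [0.5473 0.1573 0.025 ] [0.5603 0.3236 0.025 ]
holder len 0.06705716679164427 0.08555833986377266 yaw -0.4614311642238278 -0.4414909965934777 nose [0.6087 0.0202 0.006 ] tab [0.5641 0.0423 0.006 ]
t0 tab hi 38 [0.5626 0.042  0.047 ]
scanner top 120 [ 0.6491 -0.268   0.1753] [ 0.6177 -0.2861  0.1651] [ 0.6699 -0.251   0.1867]
 grip 178 [ 0.6461 -0.2655  0.1629] [ 0.6162 -0.2861  0.1108] [ 0.6699 -0.25    0.1867]
s0 tab hi 47 [0.5616 0.0394 0.0439]
scanner top 160 [ 0.6464 -0.273   0.1735] [ 0.6153 -0.2858  0.1651] [ 0.6694 -0.2521  0.1845]
 grip 573 [ 0.6421 -0.276   0.1479] [ 0.6153 -0.2876  0.1104] [ 0.6707 -0.2521  0.1845]
scanner [ 0.654  -0.2683  0.01  ] [np.float64(0.12792978535702645), np.float64(0.11071751641172346), np.float64(0.12698860411306262), np.float64(0.1101259836047082)] yaw 0.1877337191649979 0.1830931240006253 0.18110774734027468 0.18963102751513583
trig top pts side [ 0.6223 -0.2708  0.1715] [ 0.6208 -0.2787  0.17  ] knob [ 0.6575 -0.2674  0.182 ]
[[-0.9107  0.4131 -0.0009]
 [ 0.4131  0.9107 -0.0013]
 [ 0.0003 -0.0016 -1.    ]]
```

```bash
cat >> h.py <<'E'
def plan(x,y,z,yaw,n,nd=3,start=None):
    """rows to bring tool to xyz with tool y along yaw (tool pointing down)"""
    from scipy.spatial.transform import Rotation as Ro
    o=manip.observe(); M=Ro.from_quat(o['orientation']).as_matrix(); p=np.array(o['ee_pos'])
    a=np.arctan2(M[1,1],M[0,1]); d=(yaw-a+np.pi/2)%np.pi-np.pi/2
    T=np.array([x,y,z]); out=[]
    print('from',p.round(4),'yaw',a.round(4),'turn',np.degrees(d).round(1),'F',np.round(o['force'],1),'t',o['t'])
    for i in range(n):
        B=np.array([[np.sin(a),np.cos(a),0],[-np.cos(a),np.sin(a),0],[0,0,-1.]]) # cols: tool x,y,z
        if i==0: assert np.allclose(B,M,atol=.05),(B,M)
        s=np.round(B.T@((T-p)/(n-i))/.15,nd); r=np.round(-np.degrees((d)/(n-i))/4,nd)
        p=p+B@s*.15; a-=np.radians(r*4); d+=np.radians(r*4); out.append([*s.tolist(),float(r)])
    for k in range(0,n,8): print(sum(out[k:k+8],[]))
E
python3 -c "
from h import *
plan(.6505,-.270,.245,.186,18,2)"
```

```text
from [0.2372 0.5233 0.2415] yaw 1.145 turn -54.9 F [ 0.4 -0.1 -0.1] t 0.1Traceback (most recent call last):
  File "<string>", line 3, in <module>
    plan(.6505,-.270,.245,.186,18,2)
    ~~~~^^^^^^^^^^^^^^^^^^^^^^^^^^^^
  File "h.py", line 23, in plan
    if i==0: assert np.allclose(B,M,atol=.05),(B,M)
                    ~~~~~~~~~~~^^^^^^^^^^^^^^
AssertionError: (array([[ 0.91069064,  0.41308905,  0.        ],
       [-0.41308905,  0.91069064,  0.        ],
       [ 0.        ,  0.        , -1.        ]]), array([[-9.10690387e-01,  4.13088522e-01, -9.44844584e-04],
       [ 4.13089486e-01,  9.10689463e-01, -1.33378171e-03],
       [ 3.09490091e-04, -1.60496755e-03, -9.99998664e-01]]))
```

```bash
sed -i 's/\[\[np.sin(a),np.cos(a),0\],\[-np.cos(a)/[[-np.sin(a),np.cos(a),0],[np.cos(a)/' h.py
python3 -c "
from h import *
plan(.6495,-.2695,.245,.186,18,2)"
```

```text
from [0.2372 0.5233 0.2415] yaw 1.145 turn -54.9 F [ 0.4 -0.1 -0.1] t 0.1
[-0.26, -0.2, -0.0, 0.76, -0.27, -0.19, -0.0, 0.76, -0.28, -0.18, -0.0, 0.76, -0.29, -0.16, -0.0, 0.76, -0.3, -0.14, -0.0, 0.76, -0.3, -0.13, -0.0, 0.76, -0.31, -0.11, -0.0, 0.76, -0.32, -0.1, -0.0, 0.77]
[-0.32, -0.08, -0.0, 0.76, -0.33, -0.06, -0.0, 0.77, -0.33, -0.04, -0.0, 0.76, -0.33, -0.03, -0.0, 0.77, -0.33, -0.01, -0.0, 0.76, -0.33, 0.01, -0.0, 0.77, -0.33, 0.03, -0.01, 0.76, -0.33, 0.04, -0.0, 0.77]
[-0.32, 0.06, -0.01, 0.76, -0.32, 0.08, -0.0, 0.77]
```

Call:
play_rows --increments '[-0.26,-0.2,0,0.76,-0.27,-0.19,0,0.76,-0.28,-0.18,0,0.76,-0.29,-0.16,0,0.76,-0.3,-0.14,0,0.76,-0.3,-0.13,0,0.76,-0.31,-0.11,0,0.76,-0.32,-0.1,0,0.77]' --hand 85 --squeeze 40

```text
t: 1.1
ee_pos: [0.421, 0.1704, 0.2421]
orientation: [0.414, 0.911, -0.0, -0.0]
force: [1.1, 0.5, 0.3]
grip_width: 0.085
grip_force: 0.0
```

Call:
play_rows --increments '[-0.32,-0.08,0,0.76,-0.33,-0.06,0,0.77,-0.33,-0.04,0,0.76,-0.33,-0.03,0,0.77,-0.33,-0.01,0,0.76,-0.33,0.01,0,0.77,-0.33,0.03,-0.01,0.76,-0.33,0.04,0,0.77]'

```text
t: 2.1
ee_pos: [0.6049, -0.1825, 0.2434]
orientation: [0.597, 0.802, 0.0, -0.0]
force: [1.1, 0.2, 0.4]
grip_width: 0.0851
grip_force: 0.0
```

Call:
play_rows --increments '[-0.32,0.06,-0.01,0.76,-0.32,0.08,0,0.77,0,0,0,0,0,0,0,0]'

```text
t: 2.6
ee_pos: [0.6495, -0.2679, 0.2442]
orientation: [0.638, 0.77, 0.0, -0.001]
force: [-0.0, 1.3, -0.5]
grip_width: 0.0848
grip_force: 0.0
```

```bash
python3 -c "
from h import *
plan(.6495,-.2695,.148,.186,5)"
```

```text
from [ 0.6495 -0.2679  0.2442] yaw 0.1858 turn 0.0 F [-0.   1.3 -0.5] t 2.6
[-0.002, -0.0, 0.128, -0.001, -0.002, -0.0, 0.128, -0.001, -0.002, -0.001, 0.129, -0.0, -0.002, -0.0, 0.128, -0.001, -0.003, -0.001, 0.129, -0.0]
```

Call:
play_rows --increments '[-0.002,0,0.128,0,-0.002,0,0.128,0,-0.002,0,0.129,0,-0.002,0,0.128,0,-0.003,-0.001,0.129,0,0,0,0,0]'

```text
t: 3.35
ee_pos: [0.6488, -0.2692, 0.1461]
orientation: [0.639, 0.77, -0.0, -0.002]
force: [0.0, -0.6, -0.3]
grip_width: 0.0849
grip_force: 0.0
```

Call:
play_rows --increments '[0,0,0,0,0,0,0,0,0,0,0,0,0,0,0,0]' --hand 54

```text
t: 3.85
ee_pos: [0.6497, -0.2707, 0.1504]
orientation: [0.639, 0.77, -0.001, 0.0]
force: [-4.7, -0.8, 4.4]
grip_width: 0.0544
grip_force: 2.7
```

```bash
python3 - <<'E'
from h import *
f=grab('side','s1'); g=grab('top','t1')
a=cv2.resize(f['img'][190:310,330:430],None,fx=4,fy=4,interpolation=cv2.INTER_CUBIC)
b=cv2.resize(g['img'][130:230,360:450],(432,480),interpolation=cv2.INTER_CUBIC)
cv2.imwrite('pics/c1.png',np.hstack([a,b][:1]))
E
```

```text
(no output)
```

View pics/c1.png

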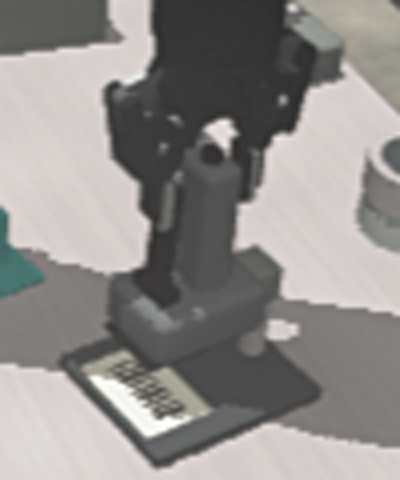

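The fingers straddle the grip: one touches the trigger at (165,200), the other is just clear of the back of the grip at (250,170). I close fully.

Call:
play_rows --increments '[0,0,0,0,0,0,0,0,0,0,0,0,0,0,0,0,0,0,0,0,0,0,0,0]' --hand 34 --squeeze 45

```text
t: 4.7
ee_pos: [0.6519, -0.2704, 0.1512]
orientation: [0.638, 0.77, 0.001, 0.002]
force: [5.8, -0.2, 3.8]
grip_width: 0.0395
grip_force: 47.7
```

```bash
python3 - <<'E'
from h import *
f=grab('side','s2'); o=manip.observe(); print(o['grip_width'],o['grip_force'],o['force'],o['torque'],o['ee_pos'])
cv2.imwrite('pics/c2.png',cv2.resize(f['img'][190:310,330:430],None,fx=4,fy=4,interpolation=cv2.INTER_CUBIC))
E
```

```text
0.039169418150781836 47.73965984873939 [4.70127653 0.57202833 4.16241221] [-0.11207469  0.2134279   0.20168248] [ 0.65192384 -0.27040577  0.15124823]
```

View pics/c2.png

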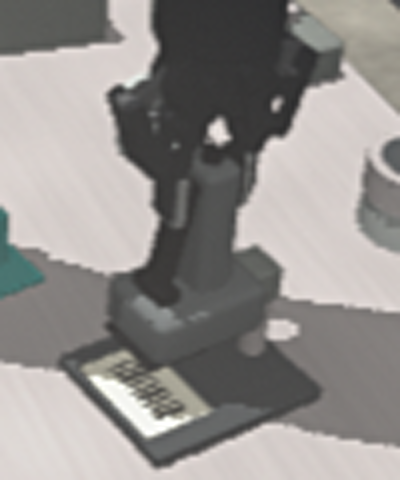

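The trigger is tilted fully in against the grip at about (180,210), and the opening of 39 mm at 48 N means it is on its stop. I release and rise.

Call:
play_rows --increments '[0,0,0,0,0,0,0,0,0,0,0,0,0,0,0,0,0,0,0,0]' --hand 85

```text
t: 5.38
ee_pos: [0.6502, -0.2698, 0.1491]
orientation: [0.638, 0.77, 0.0, 0.0]
force: [0.1, 0.4, -0.4]
grip_width: 0.0852
grip_force: 0.0
```

Call:
play_rows --increments '[0,0,-0.15,0,0,0,-0.25,0,0,0,-0.25,0,0,0,0,0]'

```text
t: 5.88
ee_pos: [0.6524, -0.2712, 0.2536]
orientation: [0.638, 0.77, 0.001, 0.005]
force: [0.4, -0.6, 0.2]
grip_width: 0.0849
grip_force: 0.0
```

```bash
python3 - <<'E'
from h import *
plan(.5625,.0415,.14,-.45,10,2)
s=load('s2');f=grab('side','s3')
def grp(g):
    V,U=np.mgrid[0:400,0:640]
    P=np.stack([U,V,np.ones_like(U)],-1).reshape(-1,3)@np.linalg.inv(g['K']).T*g['range_z'].reshape(-1,1)
    X=(P-g['t'])@g['R'];e=X[:,:2]-[.655,-.2685];lx=e@[np.cos(.186),np.sin(.186)]
    m=(np.hypot(*e.T)<.06)&(X[:,2]>.14)&(X[:,2]<.165);return np.percentile(lx[m],[1,3,10])
print(grp(load('s0')),grp(f))
E
```

```text
from [ 0.6524 -0.2712  0.2536] yaw 0.186 turn -36.4 F [ 0.4 -0.6  0.2] t 5.875
[0.22, -0.02, 0.08, 0.91, 0.21, -0.03, 0.08, 0.91, 0.21, -0.05, 0.07, 0.91, 0.21, -0.06, 0.08, 0.91, 0.2, -0.07, 0.07, 0.91, 0.2, -0.09, 0.08, 0.91, 0.19, -0.1, 0.07, 0.91, 0.19, -0.11, 0.08, 0.91]
[0.18, -0.13, 0.07, 0.91, 0.17, -0.13, 0.08, 0.92]
[-0.03841597 -0.03785453 -0.03689173] [-0.03886783 -0.03819657 -0.03684643]
```

Call:
play_rows --increments '[0.22,-0.02,0,0.91,0.21,-0.03,0,0.91,0.21,-0.05,0.11,0.91,0.21,-0.06,0.11,0.91,0.2,-0.07,0.11,0.91,0.2,-0.09,0.11,0.91,0.19,-0.1,0.11,0.91,0.19,-0.11,0.11,0.91]' --hand 50

```text
t: 6.92
ee_pos: [0.5778, -0.0189, 0.1464]
orientation: [0.812, 0.583, -0.0, -0.001]
force: [-0.0, 0.3, -0.2]
grip_width: 0.05
grip_force: 0.0
```

Call:
play_rows --increments '[0.18,-0.13,0.07,0.91,0.17,-0.13,0.06,0.92,0,0,0,0,0,0,0,0,0,0,0,0]'

```text
t: 7.55
ee_pos: [0.561, 0.0418, 0.1284]
orientation: [0.847, 0.531, 0.0, 0.0]
force: [0.6, 0.4, 0.5]
grip_width: 0.0501
grip_force: 0.0
```

```bash
python3 - <<'E'
from h import *
plan(.5625,.0410,.025,-.45,6,3)
f=grab('side','s4')
cv2.imwrite('pics/c4.png',cv2.resize(f['img'][170:270,260:360],None,fx=4,fy=4,interpolation=cv2.INTER_CUBIC))
E
```

```text
from [0.561  0.0418 0.1284] yaw -0.4509 turn 0.1 F [0.6 0.4 0.5] t 7.55
[-0.0, 0.002, 0.115, -0.002, -0.0, 0.002, 0.115, -0.002, -0.0, 0.002, 0.115, -0.002, -0.0, 0.002, 0.115, -0.002, -0.0, 0.002, 0.115, -0.002, -0.0, 0.001, 0.114, -0.003]
```

View pics/c4.png

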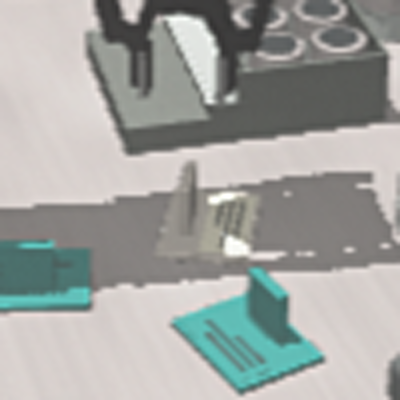

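The open fingers, at (140,80) and (225,90), are centred above the white tab at (188,190), and both turquoise holders are clear. I descend and grip.

Call:
play_rows --increments '[0,0.002,0.115,0,0,0.002,0.115,0,0,0.002,0.115,0,0,0.002,0.115,0,0,0.002,0.115,0,0,0.001,0.105,0,0,0,0,0]' --squeeze 70

```text
t: 8.48
ee_pos: [0.5607, 0.0422, 0.0243]
orientation: [0.847, 0.531, -0.001, -0.001]
force: [0.1, 0.3, -0.6]
grip_width: 0.0499
grip_force: 0.0
```

Call:
play_rows --increments '[0,0,0,0,0,0,0,0,0,0,0,0,0,0,0,0,0,0,0,0]' --hand 0

```text
t: 9.1
ee_pos: [0.5628, 0.042, 0.0268]
orientation: [0.847, 0.531, 0.001, 0.001]
force: [0.4, -0.5, 5.4]
grip_width: 0.0092
grip_force: 69.1
```

```bash
python3 - <<'E'
from h import *
y=-.066;o=np.array([.645,.2325]);c=np.array([np.cos(y),np.sin(y)])
print(o-.092*c, o-.1*c)
p=manip.observe();print(p['force'],p['ee_pos'],p['grip_width'])
E
```

```text
[0.5532003  0.23856759] [0.54521772 0.23909521]
[ 0.38318144 -0.52240132  5.40515816] [0.56277264 0.04196063 0.02684507] 0.009200752774352245
```

Call:
play_rows --increments '[0,0,-0.1,0,0,0,-0.15,0,0,0,-0.15,0,0,0,0,0]'

```text
t: 9.6
ee_pos: [0.5633, 0.0419, 0.0882]
orientation: [0.847, 0.531, 0.001, 0.001]
force: [-0.1, 0.3, -0.6]
grip_width: 0.0091
grip_force: 68.2
```

```bash
python3 -c "
from h import *
plan(.5585,.2382,.085,-.066,8,2);o=manip.observe();print(o['grip_width'],o['force'])"
```

```text
from [0.5633 0.0419 0.0882] yaw -0.4501 turn 22.0 F [-0.1  0.3 -0.6] t 9.6
[0.15, -0.07, 0.0, -0.69, 0.15, -0.07, 0.0, -0.69, 0.15, -0.06, 0.0, -0.69, 0.15, -0.05, 0.0, -0.69, 0.16, -0.05, 0.01, -0.69, 0.16, -0.04, 0.0, -0.68, 0.16, -0.03, 0.01, -0.69, 0.16, -0.02, 0.0, -0.68]
0.009086461732233795 [-0.09888464  0.33029878 -0.63544911]
```

Call:
play_rows --increments '[0.15,-0.07,0,-0.69,0.15,-0.07,0,-0.69,0.15,-0.06,0,-0.69,0.15,-0.05,0,-0.69,0.16,-0.05,0,-0.69,0.16,-0.04,0,-0.68,0.16,-0.03,0,-0.69,0.16,-0.02,0,-0.68]'

```text
t: 10.6
ee_pos: [0.5565, 0.2387, 0.0847]
orientation: [0.73, 0.684, -0.001, -0.001]
force: [0.6, 0.3, 0.1]
grip_width: 0.0093
grip_force: 68.2
```

Call:
play_rows --increments '[0,0,0,0,0,0,0,0]'

```text
t: 10.85
ee_pos: [0.5569, 0.2376, 0.0851]
orientation: [0.73, 0.683, -0.001, -0.0]
force: [-1.0, -0.1, -0.8]
grip_width: 0.0089
grip_force: 68.2
```

```bash
python3 - <<'E'
from h import *
plan(.5585,.2382,.054,-.066,3,3)
f=grab('side','s5');g=grab('top','t5')
a=cv2.resize(f['img'][140:220,260:380],(780,520)[:2],interpolation=cv2.INTER_CUBIC)
cv2.imwrite('pics/c5.png',a)
E
```

```text
from [0.5569 0.2376 0.0851] yaw -0.0666 turn 0.0 F [-1.  -0.1 -0.8] t 10.85
[0.002, 0.003, 0.069, -0.003, 0.002, 0.004, 0.069, -0.003, 0.001, 0.003, 0.069, -0.003]
```

View pics/c5.png

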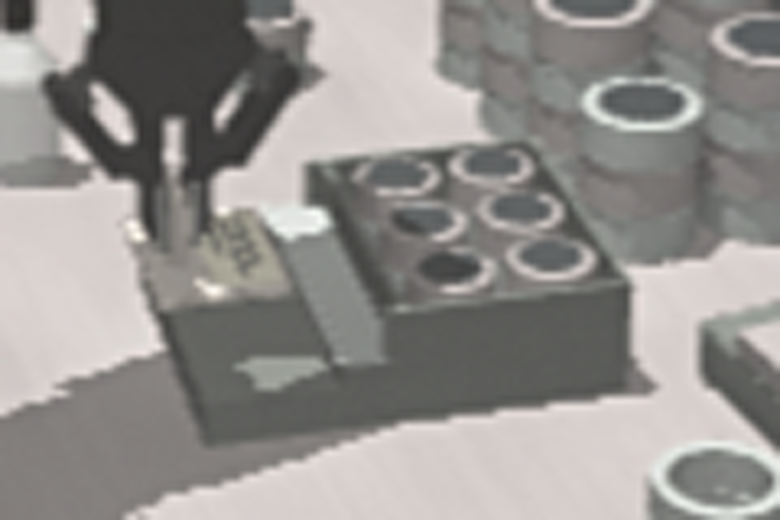

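The holder hangs over the ledge at (220,250), parallel to the rack and with its nose short of the lip at (300,270). I lower it until it touches.

Call:
play_rows --increments '[0.001,0.003,0.08,0,0.001,0.004,0.08,0,0,0,0.04,0,0,0,0,0,0,0,0,0]'

```text
t: 11.58
ee_pos: [0.5588, 0.2384, 0.0562]
orientation: [0.73, 0.683, 0.0, 0.0]
force: [-0.1, -0.4, -0.8]
grip_width: 0.0088
grip_force: 68.2
```

Call:
play_rows --increments '[0,0,0.01,0,0,0,0,0]'

```text
t: 11.82
ee_pos: [0.5587, 0.2384, 0.0547]
orientation: [0.73, 0.683, 0.0, 0.0]
force: [0.0, 0.6, -0.8]
grip_width: 0.0089
grip_force: 68.2
```

```bash
python3 - <<'E'
from h import *
for i in range(2):
  f=grab('side',f's6{i}');o=manip.observe();print(o['force'],o['ee_pos'])
cv2.imwrite('pics/c6.png',cv2.resize(f['img'][140:220,260:380],(780,520)[:2],interpolation=cv2.INTER_CUBIC))
E
```

```text
[-0.14908923 -0.49302735 -0.27300519] [0.55869903 0.23835813 0.05465774]
[ 0.42900398 -0.51613756 -1.95529194] [0.55873876 0.23837945 0.05468647]
```

Not touching yet; I go on in 1 mm steps.

Call:
play_rows --increments '[0,0,0.007,0,0,0,0.007,0,0,0,0,0]'

```text
t: 12.3
ee_pos: [0.5585, 0.2383, 0.0522]
orientation: [0.73, 0.683, -0.0, -0.0]
force: [-0.6, -0.1, -1.2]
grip_width: 0.009
grip_force: 68.2
```

Call:
play_rows --increments '[0,0,0.007,0,0,0,0,0]'

```text
t: 12.55
ee_pos: [0.5587, 0.2383, 0.0518]
orientation: [0.73, 0.683, 0.0, 0.0]
force: [-0.8, -1.1, 4.5]
grip_width: 0.0086
grip_force: 68.9
```

Contact with the ledge at z = 0.0518. I slide in to just under the lip.

Call:
play_rows --increments '[0,0.03,0,0,0,0.03,0,0,0,0.03,0,0,0,0.03,0,0,0,0,0,0]'

```text
t: 13.18
ee_pos: [0.5771, 0.2373, 0.0518]
orientation: [0.73, 0.683, 0.0, 0.0]
force: [0.4, 0.8, 4.5]
grip_width: 0.009
grip_force: 69.1
```

```bash
python3 - <<'E'
from h import *
f=grab('side','s7');g=grab('top','t7')
cv2.imwrite('pics/c7.png',np.vstack([cv2.resize(f['img'][150:200,275:365],(540,300),interpolation=cv2.INTER_CUBIC),cv2.resize(g['img'][140:215,215:300],(340,300),interpolation=cv2.INTER_CUBIC).copy() if 0 else cv2.copyMakeBorder(cv2.resize(g['img'][140:215,215:300],(340,300),interpolation=cv2.INTER_CUBIC),0,0,0,200,0)]))
E
```

```text
(no output)
```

View pics/c7.png

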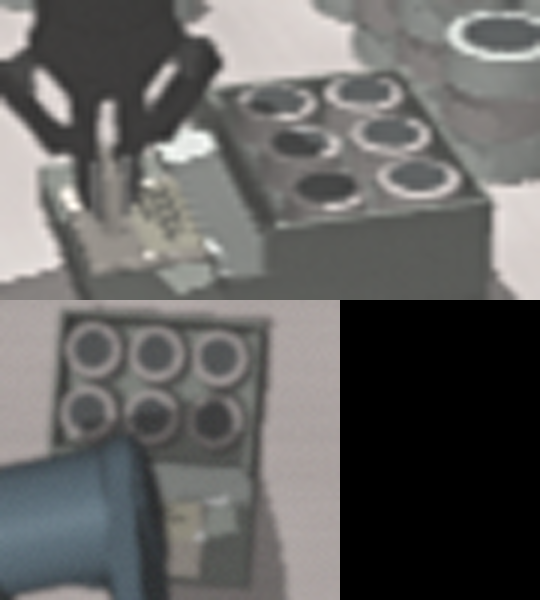

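The plate nose is at the lip edge near (205,250) in the side crop, flat on the ledge. In the top crop its right edge is about 38 mm from the rack's side against 40 mm nominal, so it is centred. I push on.

Call:
play_rows --increments '[0,0.02,0,0,0,0.02,0,0,0,0,0,0]'

```text
t: 13.65
ee_pos: [0.5822, 0.237, 0.0518]
orientation: [0.73, 0.683, -0.0, -0.0]
force: [-3.4, 0.5, 8.5]
grip_width: 0.0091
grip_force: 69.5
```

Call:
play_rows --increments '[0,0.013,0,0,0,0.013,0,0,0,0,0,0]'

```text
t: 14.02
ee_pos: [0.5847, 0.2369, 0.0518]
orientation: [0.73, 0.683, -0.001, -0.001]
force: [-9.9, -0.7, 12.5]
grip_width: 0.009
grip_force: 70.3
```

Call:
play_rows --increments '[0,0,-0.004,0,0,0,0,0]'

```text
t: 14.28
ee_pos: [0.5847, 0.2369, 0.0519]
orientation: [0.73, 0.683, -0.001, -0.001]
force: [-8.4, 0.0, 7.7]
grip_width: 0.0087
grip_force: 69.7
```

Call:
play_rows --increments '[0,0.013,0,0,0,0.013,0,0,0,0,0,0]'

```text
t: 14.65
ee_pos: [0.5881, 0.2366, 0.0519]
orientation: [0.73, 0.683, -0.002, -0.002]
force: [-10.9, -0.1, 10.6]
grip_width: 0.0094
grip_force: 70.0
```

Call:
play_rows --increments '[0,0.013,-0.003,0,0,0.01,0,0,0,0,0,0]'

```text
t: 15.02
ee_pos: [0.5909, 0.2364, 0.052]
orientation: [0.73, 0.683, -0.002, -0.002]
force: [-11.5, 1.0, 10.2]
grip_width: 0.0093
grip_force: 70.0
```

Call:
play_rows --increments '[0,0.01,-0.002,0,0,0,0,0]'

```text
t: 15.28
ee_pos: [0.5921, 0.2363, 0.052]
orientation: [0.73, 0.683, -0.003, -0.002]
force: [-12.0, 1.1, 9.9]
grip_width: 0.009
grip_force: 69.9
```

Call:
play_rows --increments '[0,0.01,0,0,0,0,0,0]'

```text
t: 15.52
ee_pos: [0.5933, 0.2363, 0.0521]
orientation: [0.73, 0.683, -0.003, -0.002]
force: [-12.5, 0.2, 10.1]
grip_width: 0.0089
grip_force: 70.0
```

Call:
play_rows --increments '[0,0.01,0,0,0,0,0,0]'

```text
t: 15.78
ee_pos: [0.5942, 0.2362, 0.0521]
orientation: [0.73, 0.683, -0.003, -0.003]
force: [-15.8, 0.3, 12.1]
grip_width: 0.009
grip_force: 70.3
```

Call:
play_rows --increments '[0,0.01,0,0,0,0,0,0]'

```text
t: 16.02
ee_pos: [0.5943, 0.2363, 0.0522]
orientation: [0.73, 0.684, -0.005, -0.004]
force: [-21.9, -0.4, 18.2]
grip_width: 0.0089
grip_force: 71.1
```

It has stopped at x = 0.594 with the force rising steeply, so it is on the solid stop. I add a little more push and ease the downward load.

Call:
play_rows --increments '[0,0.008,-0.006,0,0,0,0,0,0,0,0,0,0,0,0,0]'

```text
t: 16.52
ee_pos: [0.5944, 0.2363, 0.0524]
orientation: [0.73, 0.684, -0.005, -0.005]
force: [-22.7, 0.5, 16.5]
grip_width: 0.0089
grip_force: 71.2
```

```bash
python3 - <<'E'
from h import *
f=grab('side','s8');o=manip.observe();print(o['force'],o['torque'],o['ee_pos'],o['orientation'])
cv2.imwrite('pics/c8.png',cv2.resize(f['img'][150:200,275:365],(720,400),interpolation=cv2.INTER_CUBIC))
E
```

```text
[-22.82157726   1.08147253  17.68182191] [ 0.24000895  3.3759062  -0.16667344] [0.59438568 0.23625798 0.05239216] [ 0.72984175  0.68358003 -0.00536449 -0.00453723]
```

View pics/c8.png

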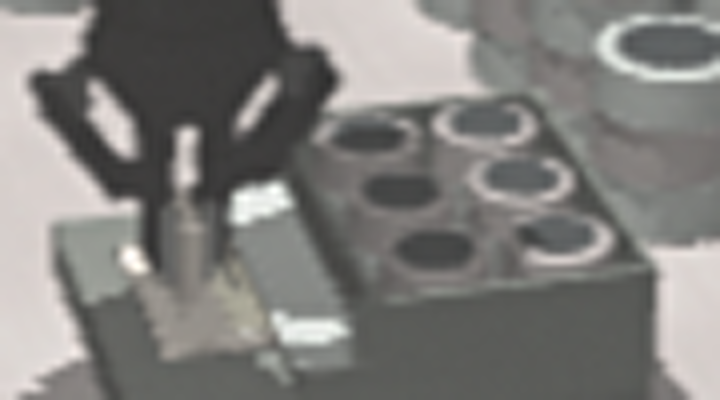

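The holder's front part is under the lip, with its tab at (185,235) and the front finger clear of the lip at (245,230). It has stopped where the stop was expected (x = 0.594 against 0.593 computed), pressed with 23 N and still gripped.

```bash
python3 -c "
from h import *
print(manip.finish_job())"
```

```text
the job is handed in; nothing more can be done
None
```

The trigger was squeezed to its stop and sprang back; the white label holder is pushed home against the catch and still held there with about 23 N, and I handed the job in at about 16.6 s of the 48 s allowed.

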